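# Travel check of a spring-backed mirror mount

### The arm

A 7-joint arm with a two-finger parallel gripper is mounted at the origin on the work surface. World frame = base frame: x ahead of the robot, y to its left, z up, the work surface at z = 0. Lengths are in m, angles in degrees, forces in N, time in s.
With the tool pointing down it reaches from about 0.425 to 0.925 m from the base axis. Payload 6.8 kg.
Tool frame: the origin (TCP) lies midway between the tips of the shut fingers; the grasp point (between the pads) lies 19 mm behind it; y points along the fingers, z is the direction in which the jaws open and shut, and the axes are right-handed (so a half turn about y gives the same grasp; the last joint's range is limited). The gripper opens to 88 mm and grips with 3 to 60 N. Pads are 20 mm wide; open, the fingers measure 115 mm over their backs; the gripper's body (75 mm by 178 mm) begins 61 mm behind the grasp point.
Start: joints at [60.441, 27.33, 1.283, 89.118, -0.659, 63.558, -4.761], TCP at [0.268, -0.62, 0.223] pointing down, gripper open.
Joint ranges: [-169.35, 169.35], [-19.33, 120.38], [-80.79, 83.38], [13.8, 139.57], [-78.32, 258.32], [9.67, 109.79], [-169.56, 169.56]. Speed limits (degrees/s): [136.94, 136.94, 180, 180, 180, 180, 180].

### API

Orientations are given as a 3x3 rotation matrix whose columns are the frame's x, y, z axes.
In Python, from workcell import status, capture, camera_model, order, finder gives the robot as it stands. The module is installed in compiled form; this text tells all that it offers.
- The arm moves only by the tool move_arm, never from a script. Its argument "commands" is a list of rows, each a list of 7 numbers: the opening, from -1 (shut) to 1 (fully open), then the shift along the tool's x, y, z in mm, then the turn, a rotation vector about the tool's x, y, z in degrees. In form: [[gripper, dx, dy, dz, rx, ry, rz], ...]. A call has 1 to 8 rows; each row is the pose to reach, as a shift and turn from the pose measured when the call began, along the tool's axes at that moment; what a row does not reach only later rows make up. A row lasts 1/12 s, in which the tool goes at most 41.7 mm and 7.16 degrees, less where a joint would pass 70% of its speed; a pose out of reach is approached as far as the arm can. A call with a gripper value outside its range is refused whole. The fingers move at their own pace and stop on an object; "squeeze" is the grip in N (left out, the last holds). Time passes only in rows, so rows that repeat a pose let the fingers close. It gives the time, the measured TCP pose, the force and the opening at its end, in the units of the state.
- status.state(): the state, without advancing time (a new reading comes with each control period).
- capture(name): name is "scene" or "top" or "wrist"; returns the picture (480x640x3 uint8, red, green, blue); there is no depth.
- camera_model(name): a dict with "K" (3x3 intrinsics, pixels), "dist_coeffs" ([k1, k2, p1, p2, k3] as OpenCV has them; the pictures are not rectified), "rvec" (rotation vector, rad) and "tvec" (3), from world to camera coordinates, as OpenCV has them. Camera axes: x right, y down, z forward; pixel columns grow to the right and rows downward; lengths in m; the calibration is good to about 2 mm. A picture is of the moment at which its call begins: read the wrist's pose just before it. camera_model takes no time and is no camera call; for the wrist camera it gives the pose at the moment of the call.
- order.sign_off(): hands the job in, once; it reports no verdict.
Trained networks look in the newest picture that a camera, given by its name, has taken for a name from the list of things; names that differ only in an ending like _2 or _b are one class to them, and where a whole thing is asked for, a point or a joint stands for the part that bears it (a point fixed in the world has none). Each returns a list of dicts, best first, with "p" (0 to 1); they miss things now and then, are a little off and sometimes report something else, mostly with a low value. They report only what shows in the picture. A call takes as long as a camera call.
- finder.cut_out(camera, target): "region" (480x640 bool, what is visible of it) and "extent" ([left, top, width, height] in pixels, round what is visible of it).
The state is a dict: "time_s": time; "joint_pos": joint angles; "joint_velocities": joint speeds; "joint_efforts": joint torques, N m; "position": TCP position; "ee_rot": TCP orientation; "force": force on the tool from outside, world axes, zero at the start; "moment": the same for the moment, N m; "opening": finger opening in m.
Only numpy, scipy, OpenCV 4.12 (cv2) and the standard library are available. Lean on these libraries where they do the work, as an engineer would, in place of code of your own. Each camera call takes 0.05 s, during which the arm holds its last target.

### The job

Check the travel of the illuminator mirror's spring mount beside the microscope: with your fingertips press the corner with the round pad down until its pointer is level with the black index tab on its scale, hold it there for about a second, and let it spring fully back up; then do the same with the square-pad corner. Bring each pointer to its tab without pushing it clearly past. Only press, one corner at a time: pick nothing up, do not touch the mirror or shift the tabs, and leave the other things where they are.

Things in the scene. Friction and masses are not known exactly. Their poses are not given: they have to be found in the camera images.
- mount: Aluminium L-shaped base of the spring mount, 12 mm thick, fixed to the table. Origin on the table directly under the pivot ball, at the corner of the L. One leg runs along its own +x (220 mm) to the round-pad corner, the other along its own +y (220 mm) to the square-pad corner. Its z is up.
- plate: Grey L-shaped tilt plate with a round middle, 8 mm thick, strips 44 mm wide running 140 mm from the pivot along the mount's x and y; it carries the pads, pointers and mirror. Origin at the pivot ball, 60 mm above the table; at rest its axes are the mount's.
- mirror: Flat round mirror, 72 mm across with its rim and 5 mm thick, lying face up in the middle of the tilt plate, about 69 mm above the table at rest; origin at the centre of its underside. Not to be touched.
- tilt_round (a joint): How far the tilt plate is pressed down at its round-pad corner, rad: 0 at rest (fully up), stop at 0.24. The hinge line passes 60 mm above the table through the pivot ball, along the mount's y. A spring pushes it back up: about 2 N on the pad to start it, about 10 N at 0.17 rad.
- tilt_square (a joint): The same for the square-pad corner (hinge line along the mount's x through the pivot ball). Pressing one corner on its pad does not tilt the other.
- pad_round_top (a point): Centre of the flat top of the round black rubber pad, 36 mm across and 10 mm high, on the plate 120 mm from the pivot along the mount's x; 74 mm above the table at rest. Moves with the plate. The plate strip under it is 44 mm wide and 8 mm thick.
- pad_square_top (a point): Centre of the flat top of the square black rubber pad, 34 x 34 mm and 10 mm high, on the plate 120 mm from the pivot along the mount's y; 74 mm above the table at rest. Moves with the plate.
- pointer_round_tip (a point): Tip of the dark steel pointer (thin bar, 4 to 6 mm wide) that sticks straight out past the round pad, 188 mm from the pivot along the mount's x, 60 mm above the table at rest; it falls 188 mm x sin(tilt_round), about 1.57 times as far as the pad.
- pointer_square_tip (a point): The same for the square pad, along the mount's y; it falls 188 mm x sin(tilt_square).
- mark_round_line (a point): Centre line of the black index tab (30 mm long, 5 mm high) on the upright white scale (40 mm long, 10 to 78 mm above the table) beside the round pad's pointer. The point is given in the pointer's own path, at the tab's mid height: the pointer has reached the mark when its tip is at this height. The tab stands 15 to 32 mm below the resting pointer.
- mark_square_line (a point): The same for the index tab on the scale beside the square pad's pointer; set independently.
- oil_bottle: Bystander, loose: amber glass oil bottle, 28 mm across, 55 mm tall, standing beside the mount. To be left where it is.
- lens_jar: Bystander, loose: clear plastic jar, 42 mm across, 45 mm tall, standing beside the mount. To be left where it is.
- screwdriver: Bystander, loose: screwdriver, 150 mm long, lying beside the mount. To be left where it is.
- slide_box: Bystander, loose: grey plastic slide box, 85 x 60 x 32 mm. To be left where it is.
- dish: Bystander, loose: shallow glass dish, 90 mm across, 15 mm tall. To be left where it is.
- marker_pen: Bystander, loose: white pen, 130 mm long, 12 mm thick. To be left where it is.
- beaker: Bystander, loose: glass beaker, 70 mm across, 85 mm tall. To be left where it is.

How it is judged (in metres and radians):
On the way, in this order (a step that is already met when the one before it is completed fails the run):
1. the round-pad corner is pressed with the fingers until its pointer is at its tab, and held there (z of pointer_round_tip in the frame of mark_round_line between -0.005 and 0.005 m and contact force between the fingers and plate above 0.5 N and value of joint tilt_square below 0.03 rad), for 0.5 s.
2. the round-pad corner is let back up (value of joint tilt_round below 0.015 rad), for 0.1 s.
3. the square-pad corner is pressed with the fingers until its pointer is at its tab, and held there (z of pointer_square_tip in the frame of mark_square_line between -0.005 and 0.005 m and contact force between the fingers and plate above 0.5 N and value of joint tilt_round below 0.03 rad), for 0.5 s.
4. the square-pad corner is let back up (value of joint tilt_square below 0.015 rad), for 0.1 s.
At the end, for the whole second after the job is handed in: Both corners fully up again (within 0.015 rad), index tabs within 4 mm and bystanders within 25 mm of where they started. On the way each pointer, round first, was held within 5 mm of its tab for at least 0.5 s by the fingers with the other corner up (under 0.03 rad) (value of joint each of tilt_round, tilt_square below 0.015 rad and distance of each of mark_round_line, mark_square_line from where it was at the start of the episode below 0.004 m and distance of each of oil_bottle, lens_jar, screwdriver, slide_box, dish, marker_pen, beaker from where it was at the start of the episode below 0.025 m); the robot touches nothing.
It fails at once if the round-pad pointer is pushed more than 11 mm past its tab (z of pointer_round_tip in the frame of mark_round_line below -0.011 m).
It fails at once if the square-pad pointer is pushed more than 11 mm past its tab (z of pointer_square_tip in the frame of mark_square_line below -0.011 m).
It fails at once if the mirror is touched (contact force between any of the fingers, the arm and mirror above 0.5 N).
It fails at once if an index tab is shifted by more than 4 mm (distance of any of mark_round_line, mark_square_line from where it was at the start of the episode above 0.004 m).
It fails at once if a bystander is shifted or lifted by more than 25 mm (distance of any of oil_bottle, lens_jar, screwdriver, slide_box, dish, marker_pen, beaker from where it was at the start of the episode above 0.025 m).
It also fails if it takes over 54 s, if anything falls off the work surface, if the arm or the gripper's body presses on something with over 40 N, if the wrist force passes 120 N, or if a joint passes its speed limit or range.

## Working session

There is one attempt and no reset: what is moved stays moved. The work goes in short steps, Python scripts to look and compute and a tool call to move; the robot and the scene stay as the last step left them, time stands still between calls to the robot, and variables do not carry over. Pictures are saved under pics/ and viewed, and the job is handed in when it is done.

Besides the shell and the picture viewer there is one more tool, called after ">>>" by a JSON object that holds its "method" and its "body", one argument or row to a line. move_arm: Moves the arm, as the interface text tells. Its arguments: {"type":"object","properties":{"commands":{"type":"array"},"squeeze":{"type":"number"}},"required":["commands"]}

```bash
mkdir -p pics; python3 - <<'E'
from workcell import status, capture, camera_model, order, finder
import cv2,numpy as np
s=status.state();print(s)
for n in ["scene","top"]:
    cv2.imwrite(f"pics/{n}0.png",capture(n)[:,:,::-1])
    m=camera_model(n);print(n,m)
E
```

```text
{'time_s': 0.0, 'joint_pos': array([60.44160723, 27.37560182,  1.27806409, 89.17591363, -0.66015627,
       63.55877999, -4.76346626]), 'joint_velocities': array([ 0.04960457, -0.07933346, -0.08464716, -0.0614919 , -0.0325167 ,
        0.02162126, -0.06246329]), 'joint_efforts': array([-5.59782511e-04, -5.82843018e+01,  1.53403290e+00, -2.72600877e+01,
       -5.44549059e-02,  1.69520150e-02,  1.53688443e-04]), 'position': array([ 0.26747026, -0.61910028,  0.22170102]), 'ee_rot': array([[-9.17997518e-01, -8.02269182e-04,  3.96585317e-01],
       [-3.96586116e-01,  1.60895404e-03, -9.17996113e-01],
       [ 9.83924431e-05, -9.99998384e-01, -1.79518463e-03]]), 'force': array([-0.01104225,  0.18357077,  0.63979053]), 'moment': array([ 0.01365069, -0.00076778, -0.01721558]), 'opening': 0.08755763650020473}
scene {'K': array([[506.39101057,   0.        , 312.06566787],
       [  0.        , 506.39101057, 244.40932187],
       [  0.        ,   0.        ,   1.        ]]), 'dist_coeffs': array([0.00086947, 0.        , 0.        , 0.        , 0.        ]), 'rvec': array([ 1.18684863,  2.10758069, -1.131428  ]), 'tvec': array([ 0.31063244, -0.1752213 ,  1.6417901 ])}
top {'K': array([[480.40639023,   0.        , 316.44740365],
       [  0.        , 480.40639023, 234.60545959],
       [  0.        ,   0.        ,   1.        ]]), 'dist_coeffs': array([-0.11793626,  0.        ,  0.        ,  0.        ,  0.        ]), 'rvec': array([ 2.12379786, -2.17551616,  0.13337635]), 'tvec': array([0.01840224, 0.54793881, 1.2733857 ])}
```

View pics/scene0.png

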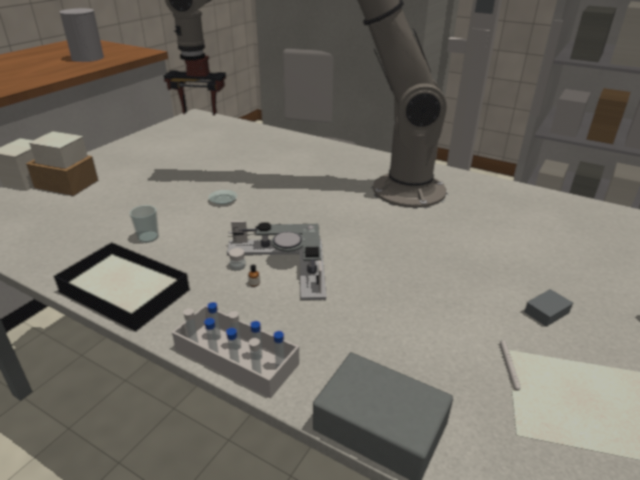

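View pics/top0.png

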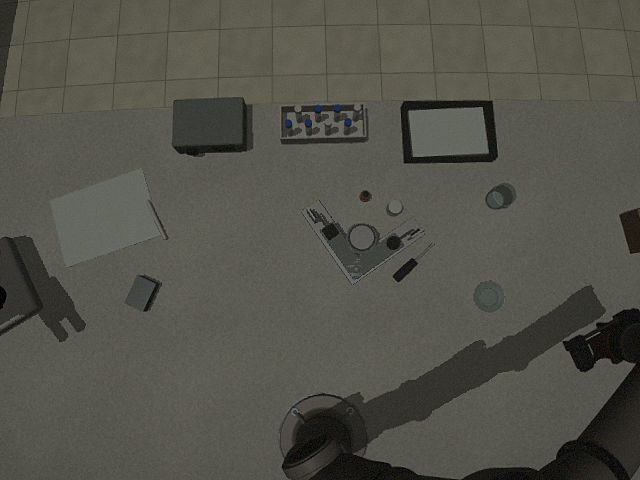

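The top picture shows the mount's corner at about (352,283), with the round pad at (393,243), the square pad at (330,231) and the mirror at (361,237). Next I'll measure these.

```bash
cat > h.py <<'E'
from workcell import status, capture, camera_model, order, finder
import cv2,numpy as np
def cast(m,px,z):
    R,_=cv2.Rodrigues(m["rvec"]);C=-R.T@m["tvec"]
    u=cv2.undistortPoints(np.array(px,float).reshape(1,1,2),m["K"],m["dist_coeffs"])[0,0]
    d=R.T@np.array([u[0],u[1],1]);return C+d*(z-C[2])/d[2]
def proj(m,P):
    return cv2.projectPoints(np.array(P,float).reshape(-1,3),m["rvec"],m["tvec"],m["K"],m["dist_coeffs"])[0][:,0]
E
python3 - <<'E'
from h import *
im=capture("top");m=camera_model("top")
cv2.imwrite("pics/topz.png",cv2.resize(im[180:300,280:440,::-1],None,fx=5,fy=5,interpolation=cv2.INTER_CUBIC))
for t,z in [("mirror",.074),("pad_round_top",.074),("pad_square_top",.074),("mount",.012),("plate",.064),("oil_bottle",.05),("lens_jar",.045),("screwdriver",.01)]:
    for d in finder.cut_out("top",t)[:2]:
        ys,xs=np.nonzero(d["region"]);c=(xs.mean(),ys.mean())
        print(t,round(d["p"],2),d["extent"],np.round(c,1),np.round(cast(m,c,z),4))
E
```

```text
pad_round_top 0.95 [322.7, 224.2, 84.6, 56.7] [360.6 246.3] [ 0.5093 -0.1107  0.074 ]
pad_round_top 0.63 [484.4, 179.4, 33.8, 26.5] [501.4 195.6] [ 0.6378 -0.5     0.074 ]
pad_square_top 0.68 [321.4, 222.1, 86.1, 57.7] [360.2 246.4] [ 0.5089 -0.1096  0.074 ]
mount 0.76 [302.3, 202.1, 119.2, 86.1] [358.9 241.9] [ 0.528  -0.1118  0.012 ]
plate 0.79 [324.3, 221.8, 80.7, 53.8] [359.3 246.5] [ 0.5099 -0.108   0.064 ]
oil_bottle 0.66 [361.9, 193.4, 9.2, 8.2] [364.5 195.7] [ 0.6502 -0.1284  0.05  ]
lens_jar 0.55 [384.8, 199.7, 17.9, 17.3] [393.3 208.1] [ 0.615  -0.2064  0.045 ]
screwdriver 0.77 [396.6, 243.3, 38.5, 38.6] [409.4 265.4] [ 0.4593 -0.2495  0.01  ]
screwdriver 0.67 [347.2, 224.4, 30.2, 25.4] [361.2 236.9] [ 0.5422 -0.1189  0.01  ]
```

View pics/topz.png

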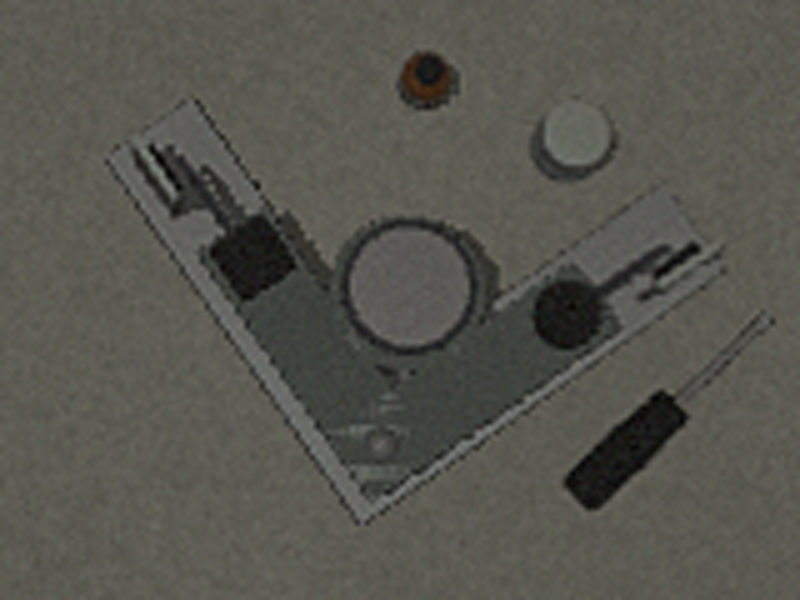

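The zoomed view puts the square pad at (330.4,231.4), the round pad at (393.8,242.8) and the pivot ball at (356.2,268.6). The scales are on the outer side of each pointer.

```bash
python3 - <<'E'
from h import *
m=camera_model("top")
z=lambda a,b:((a+.5)/5+280-.5,(b+.5)/5+180-.5)
sq=cast(m,z(252,257),.074);rd=cast(m,z(569,314),.074);pv=cast(m,z(381,443),.064);mi=cast(m,z(409,286),.074);bt=cast(m,z(427,70),.055);jar=cast(m,z(577,132),.045)
for n,v in dict(sq=sq,rd=rd,pv=pv,mi=mi,bt=bt,jar=jar).items(): print(n,v.round(4))
for a,b in((rd,pv),(sq,pv),(mi,pv),(rd,sq)): d=(a-b)[:2];print(np.hypot(*d),np.degrees(np.arctan2(d[1],d[0])))
m=camera_model("wrist");print(m); s=status.state();R,_=cv2.Rodrigues(m["rvec"]);C=-R.T@m["tvec"];print("cam in tool",s["ee_rot"].T@(C-s["position"]),"axes in tool",(s["ee_rot"].T@R.T).round(3))
E
```

```text
sq [ 0.552  -0.0311  0.074 ]
rd [ 0.5174 -0.198   0.074 ]
pv [ 0.4524 -0.0969  0.064 ]
mi [ 0.5344 -0.1138  0.074 ]
bt [ 0.6549 -0.1296  0.055 ]
jar [ 0.6206 -0.2114  0.045 ]
0.12021627469608907 -57.255381682426936
0.11933795812500204 33.44361955416885
0.08376214234152748 -11.613100753425714
0.17042165333546436 -101.69835650885985
{'K': array([[377.28437401,   0.        , 317.65609647],
       [  0.        , 377.28437401, 236.58843184],
       [  0.        ,   0.        ,   1.        ]]), 'dist_coeffs': array([-0.0733888,  0.       ,  0.       ,  0.       ,  0.       ]), 'rvec': array([-2.42723736,  1.59654895,  0.2191041 ]), 'tvec': array([-0.6755372 , -0.03332605,  0.38973259])}
cam in tool [-0.07262219 -0.16177269  0.00049455] axes in tool [[ 0.001  0.963  0.27 ]
 [-0.    -0.27   0.963]
 [ 1.    -0.001  0.   ]]
```

```bash
cat >> h.py <<'E'
from scipy.spatial.transform import Rotation as Ro
a=np.radians(33.2); MX=np.array([np.sin(a),-np.cos(a),0]); MY=np.array([np.cos(a),np.sin(a),0]); PV=np.array([.452,-.097,.06])
UP=np.array([0,0,1.])
def rot(x,tilt):   # tool x horizontal dir, tilt deg toward +x
    R=np.column_stack([x,-UP,np.cross(x,-UP)]); return R@Ro.from_euler('z',-tilt,degrees=True).as_matrix()
def rel(P,R):
    s=status.state();R0=s["ee_rot"]
    print("shift mm",(R0.T@(P-s["position"])*1000).round(1),"turn",np.degrees(Ro.from_matrix(R0.T@R).as_rotvec()).round(2))
def st():
    s=status.state();print("t",s["time_s"],"pos",s["position"].round(4),"F",s["force"].round(2),"open",round(s["opening"],4)); return s
E
python3 - <<'E'
from h import *
T=PV+.188*MX;T[2]=.045;R=rot(-MY,30)
P=T-R@[.008,.127,0];print(P);rel(P,R)
E
```

```text
[ 0.61387369 -0.2157478   0.15098523]
shift mm [-478.    71.7 -233.5] turn [  2.57  -9.61 -29.93]
```

>>> {"method": "move_arm", "body": {
  "commands": [
    [-1, -478, 40, -233, 2.6, -9.6, -30],
    [-1, -478, 40, -233, 2.6, -9.6, -30],
    [-1, -478, 40, -233, 2.6, -9.6, -30],
    [-1, -478, 40, -233, 2.6, -9.6, -30],
    [-1, -478, 40, -233, 2.6, -9.6, -30],
    [-1, -478, 40, -233, 2.6, -9.6, -30],
    [-1, -478, 40, -233, 2.6, -9.6, -30],
    [-1, -478, 40, -233, 2.6, -9.6, -30]
  ],
  "squeeze": 20
}}

```text
time_s: 1.22
position: [0.4858, -0.3652, 0.1974]
ee_rot: [[-0.724, -0.419, 0.549], [-0.475, -0.275, -0.836], [0.501, -0.865, 0.0]]
force: [0.2, -0.4, -0.9]
opening: 0.038
```

```bash
python3 - <<'E'
from h import *
st()
T=PV+.188*MX;T[2]=.045;R=rot(-MY,30)
P=T-R@[.008,.127,0];print(P);rel(P,R)
E
```

```text
t 1.2167 pos [ 0.4858 -0.3652  0.1974] F [ 0.24 -0.41 -0.93] open 0.038
[ 0.61387369 -0.2157478   0.15098523]
shift mm [-186.9  -54.6  -54.7] turn [-0.05  0.05  0.08]
```

>>> {"method": "move_arm", "body": {
  "commands": [
    [-1, -187, -55, -55, 0, 0, 0],
    [-1, -187, -55, -55, 0, 0, 0],
    [-1, -187, -55, -55, 0, 0, 0],
    [-1, -187, -55, -55, 0, 0, 0],
    [-1, -187, -55, -55, 0, 0, 0],
    [-1, -187, -55, -55, 0, 0, 0],
    [-1, -187, -55, -55, 0, 0, 0],
    [-1, -187, -55, -55, 0, 0, 0]
  ]
}}

```text
time_s: 1.88
position: [0.6137, -0.2159, 0.1512]
ee_rot: [[-0.723, -0.42, 0.548], [-0.474, -0.276, -0.836], [0.502, -0.865, 0.001]]
force: [-0.9, 0.3, 0.2]
opening: 0.0004
```

```bash
python3 - <<'E'
from h import *
s=st();m=camera_model("wrist");im=capture("wrist")
np.savez("r1.npz",im=im,**m)
cv2.imwrite("pics/wr1.png",im[:,:,::-1])
print("tip pix",proj(m,PV+.188*MX), "pad",proj(m,PV+.12*MX+.014*UP))
E
```

```text
t 1.8833 pos [ 0.6137 -0.2159  0.1512] F [-0.93  0.32  0.2 ] open 0.0004
tip pix [[317.11349554 249.92122358]] pad [[225.57756465 263.85951579]]
```

View pics/wr1.png

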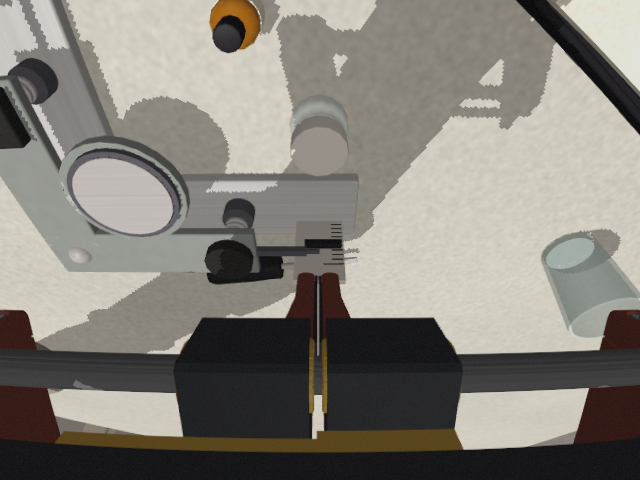

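The wrist view is upside down. It shows the round pad at (228,260), the pointer running to about (320,250), and the black tab on the white scale near (323,243). I'll zoom in.

```bash
python3 - <<'E'
import numpy as np,cv2
d=np.load("r1.npz");im=d["im"][205:295,265:385,::-1]
im=cv2.rotate(cv2.resize(im,None,fx=6,fy=6,interpolation=cv2.INTER_CUBIC),cv2.ROTATE_180)
cv2.imwrite("pics/wr1z.png",im)
E
```

```text
(no output)
```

View pics/wr1z.png

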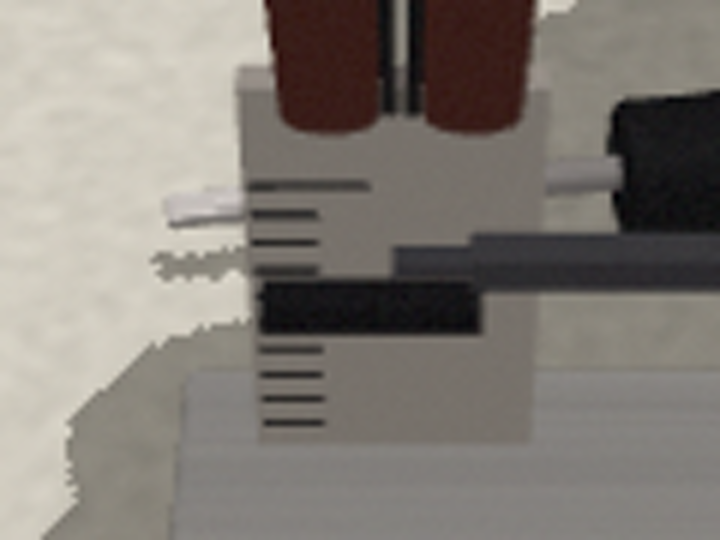

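The long tick is at 60 mm and the tab's centre looks to be near 40 mm. I'll take a second view from upright above the pad to triangulate.

```bash
python3 - <<'E'
from h import *
P=PV+.12*MX;P[2]=.115;print(P);rel(P,rot(-MY,0))
E
```

```text
[ 0.51770759 -0.19741172  0.115     ]
shift mm [ 41.5  66.4 -68.7] turn [-0.07 -0.05 30.14]
```

>>> {"method": "move_arm", "body": {
  "commands": [
    [-1, 20, 20, -34, 0, 0, 7],
    [-1, 41, 45, -69, 0, 0, 14],
    [-1, 41, 66, -69, 0, 0, 21],
    [-1, 41, 66, -69, 0, 0, 28],
    [-1, 41, 66, -69, 0, 0, 30],
    [-1, 41, 66, -69, 0, 0, 30],
    [-1, 41, 66, -69, 0, 0, 30],
    [-1, 41, 66, -69, 0, 0, 30]
  ]
}}

```text
time_s: 2.6
position: [0.5189, -0.1971, 0.1157]
ee_rot: [[-0.837, -0.001, 0.547], [-0.547, -0.003, -0.837], [0.003, -1.0, 0.002]]
force: [0.5, -0.2, 0.7]
opening: 0.0003
```

```bash
python3 - <<'E'
from h import *
s=st();print(s["ee_rot"].round(3));m=camera_model("wrist");im=capture("wrist")
np.savez("r2.npz",im=im,**m)
cv2.imwrite("pics/wr2.png",im[:,:,::-1])
t=proj(m,PV+.188*MX)[0];print("tip pix",t, "pad",proj(m,PV+.12*MX+.014*UP))
x,y=int(t[0])-60,int(t[1])-45
c=cv2.rotate(cv2.resize(im[y:y+90,x:x+120,::-1],None,fx=6,fy=6,interpolation=cv2.INTER_CUBIC),cv2.ROTATE_180);cv2.imwrite("pics/wr2z.png",c);print(x,y)
E
```

```text
t 2.6 pos [ 0.5189 -0.1971  0.1157] F [ 0.48 -0.16  0.73] open 0.0003
[[-0.837 -0.001  0.547]
 [-0.547 -0.003 -0.837]
 [ 0.003 -1.     0.002]]
tip pix [427.41451867 256.30982428] pad [[316.2909325  264.57800918]]
367 211
```

View pics/wr2.png

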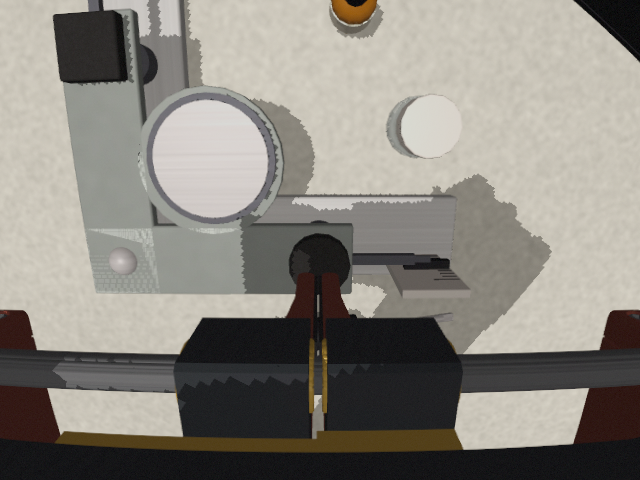

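View pics/wr2z.png

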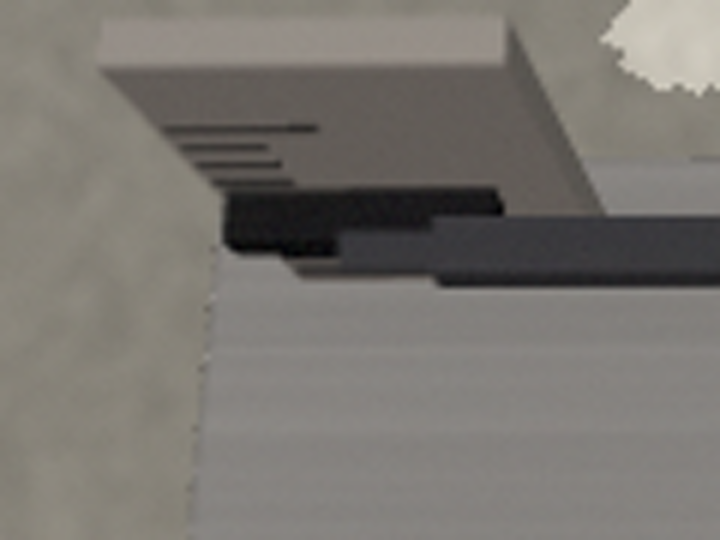

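```bash
cat >> h.py <<'E'
def unz(c,x0,y0): return np.array([x0+(719-c[0]+.5)/6-.5, y0+(539-c[1]+.5)/6-.5])
def tri(m1,p1,m2,p2):
    L=[]
    for m,p in((m1,p1),(m2,p2)):
        R,_=cv2.Rodrigues(m["rvec"]);u=cv2.undistortPoints(np.array(p).reshape(1,1,2),m["K"],m["dist_coeffs"])[0,0]
        Pm=np.c_[R,m["tvec"]];L+= [u[0]*Pm[2]-Pm[0],u[1]*Pm[2]-Pm[1]]
    v=np.linalg.svd(np.array(L))[2][-1];X=v[:3]/v[3]; d=X-PV
    return np.array([d@MX,d@MY,X[2]]).round(4)   # mount coords
E
python3 - <<'E'
from h import *
a=np.load("r1.npz");b=np.load("r2.npz")
for n,p,q in [("tick60",(248,186),(163,129)),("tick45",(256,270),(215,183)),("tabTopRearL",(260,281),(227,189)),("tabTopRearR",(480,281),(498,189)),("tabBotFrontL",(262,333),(230,252)),("tipTopinL",(394,248),(339,231)),("tip",(394,280),(339,258)),("scaletopL",(238,85),(100,68))]:
    print(n,tri(a,unz(p,265,205),b,unz(q,367,211)))
E
```

```text
tick60 [ 0.2087 -0.0143  0.0616]
tick45 [ 0.2082 -0.0139  0.0469]
tabTopRearL [ 0.2077 -0.0141  0.0447]
tabTopRearR [ 0.1775 -0.014   0.0447]
tabBotFrontL [ 0.2076 -0.0078  0.0412]
tipTopinL [ 0.1895 -0.0034  0.0604]
tip [ 0.1899 -0.0014  0.057 ]
scaletopL [ 0.2089 -0.0139  0.0784]
```

Tab mid height comes out at about 41 mm, since the ticks show a bias of about +1.6 mm. That means a pointer drop of about 19.3 mm and a TCP height near 62 mm. I'll press part of the way and look.

>>> {"method": "move_arm", "body": {
  "commands": [
    [-1, 0, 15, 0, 0, 0, 0],
    [-1, 0, 30, 0, 0, 0, 0],
    [-1, 0, 36, 0, 0, 0, 0],
    [-1, 0, 40, 0, 0, 0, 0],
    [-1, 0, 43, 0, 0, 0, 0],
    [-1, 0, 46, 0, 0, 0, 0],
    [-1, 0, 48, 0, 0, 0, 0],
    [-1, 0, 48, 0, 0, 0, 0]
  ]
}}

```text
time_s: 3.32
position: [0.5197, -0.1963, 0.0678]
ee_rot: [[-0.836, -0.0, 0.548], [-0.548, -0.003, -0.836], [0.002, -1.0, 0.002]]
force: [-1.1, 2.8, 3.9]
opening: 0.0004
```

```bash
cat > look.py <<'E'
from h import *
import sys
n=sys.argv[1];D=MX if sys.argv[2]=="r" else MY
s=st();m=camera_model("wrist");im=capture("wrist");np.savez(n+".npz",im=im,**m)
t=proj(m,PV+.188*D-.015*UP)[0];x,y=int(t[0])-60,int(t[1])-45
cv2.imwrite(f"pics/{n}.png",cv2.rotate(cv2.resize(im[y:y+90,x:x+120,::-1],None,fx=6,fy=6,interpolation=cv2.INTER_CUBIC),cv2.ROTATE_180));print(x,y)
E
python3 look.py p1 r
```

```text
t 3.3167 pos [ 0.5197 -0.1963  0.0678] F [-1.13  2.77  3.91] open 0.0004
385 233
```

View pics/p1.png

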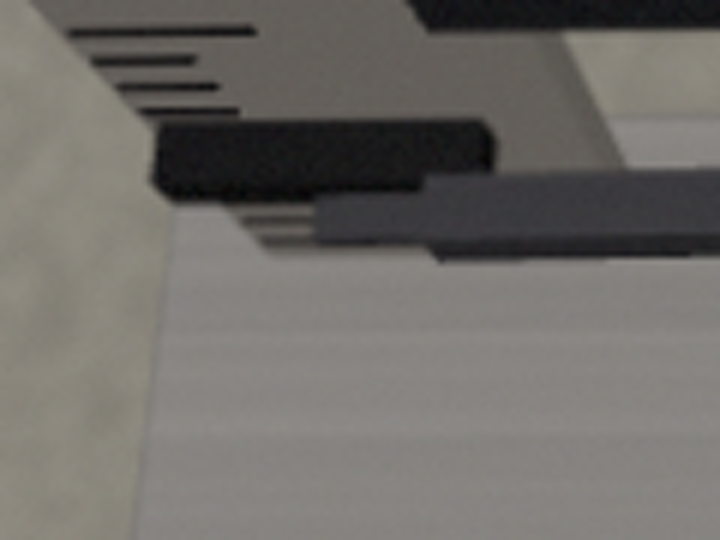

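```bash
cat > est.py <<'E'
from h import *
from scipy.optimize import brentq
def latz(m,p,z,D,S):  # S: lateral axis (inner positive)
    X=cast(m,p,z)-PV;return X@D,X@S
def zat(m,p,y,D,S): return brentq(lambda z:latz(m,p,z,D,S)[1]-y,0,.1)
E
python3 - <<'E'
from est import *
a=np.load("r2.npz");b=np.load("p1.npz")
f=lambda c:unz(c,367,211); g=lambda c:unz(c,385,233)
for nm,pa,pb,z in [("tip top rear",(339,231),(315,192),.062),("tip bot front",(339,258),(315,243),.058),("tick60",(163,129),(70,33),.06),("tick45",(215,183),(140,111),.045),("tabTR",(300,189),(300,121),.0431)]:
    x,y=latz(a,f(pa),z,MX,MY);print(nm,"rest x,y",round(x,4),round(y,4),"z now",round(zat(b,g(pb),y,MX,MY),4))
E
```

```text
tip top rear rest x,y 0.1892 -0.0029 z now 0.0539
tip bot front rest x,y 0.1903 -0.0014 z now 0.0464
tick60 rest x,y 0.2095 -0.0151 z now 0.0601
tick45 rest x,y 0.2091 -0.0147 z now 0.0457
tabTR rest x,y 0.2001 -0.0147 z now 0.0434
```

The pointer is about 10 mm down, which agrees with the kinematics, so I'll go a further 6 mm.

>>> {"method": "move_arm", "body": {
  "commands": [
    [-1, 0, 2, 0, 0, 0, 0],
    [-1, 0, 4, 0, 0, 0, 0],
    [-1, 0, 5, 0, 0, 0, 0],
    [-1, 0, 6, 0, 0, 0, 0],
    [-1, 0, 6, 0, 0, 0, 0],
    [-1, 0, 6, 0, 0, 0, 0]
  ]
}}

```text
time_s: 3.87
position: [0.52, -0.1963, 0.0624]
ee_rot: [[-0.836, 0.001, 0.548], [-0.548, -0.003, -0.836], [0.001, -1.0, 0.003]]
force: [-1.3, 2.6, 6.7]
opening: 0.0005
```

```bash
python3 look.py p2 r
```

```text
t 3.8667 pos [ 0.52   -0.1963  0.0624] F [-1.32  2.65  6.67] open 0.0005
387 237
```

View pics/p2.png

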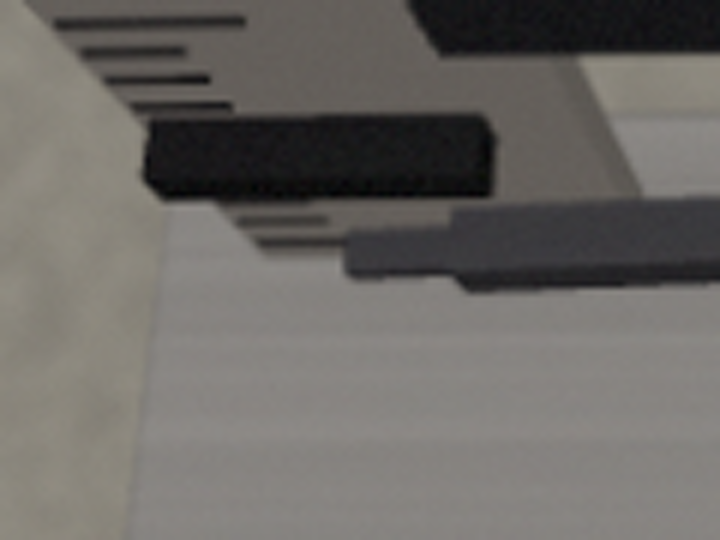

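```bash
python3 - <<'E'
from est import *
a=np.load("r2.npz");b=np.load("p2.npz")
f=lambda c:unz(c,367,211); g=lambda c:unz(c,387,237)
for nm,pa,pb,z in [("tip top rear",(339,231),(345,232),.062),("tip bot front",(339,258),(345,278),.058),("tick60",(163,129),(55,23),.06),("tick45",(215,183),(130,105),.045),("tabTR",(300,189),(300,115),.0431)]:
    x,y=latz(a,f(pa),z,MX,MY);print(nm,"rest x,y",round(x,4),round(y,4),"z now",round(zat(b,g(pb),y,MX,MY),4))
E
```

```text
tip top rear rest x,y 0.1892 -0.0029 z now 0.0447
tip bot front rest x,y 0.1903 -0.0014 z now 0.0379
tick60 rest x,y 0.2095 -0.0151 z now 0.0603
tick45 rest x,y 0.2091 -0.0147 z now 0.0459
tabTR rest x,y 0.2001 -0.0147 z now 0.0436
```

The tip is at about 41.3 mm and the tab at about 40.7 mm, so they are level. I'll hold for a second, then release.

>>> {"method": "move_arm", "body": {
  "commands": [
    [-1, 0, 0.3, 0, 0, 0, 0],
    [-1, 0, 0.3, 0, 0, 0, 0],
    [-1, 0, 0.3, 0, 0, 0, 0],
    [-1, 0, 0.3, 0, 0, 0, 0],
    [-1, 0, 0.3, 0, 0, 0, 0],
    [-1, 0, 0.3, 0, 0, 0, 0],
    [-1, 0, 0.3, 0, 0, 0, 0],
    [-1, 0, 0.3, 0, 0, 0, 0]
  ]
}}

```text
time_s: 4.58
position: [0.5201, -0.1963, 0.0625]
ee_rot: [[-0.836, 0.001, 0.548], [-0.548, -0.003, -0.836], [0.001, -1.0, 0.003]]
force: [-1.5, 2.3, 6.7]
opening: 0.0003
```

>>> {"method": "move_arm", "body": {
  "commands": [
    [-1, 0, 0, 0, 0, 0, 0],
    [-1, 0, 0, 0, 0, 0, 0],
    [-1, 0, 0, 0, 0, 0, 0],
    [-1, 0, 0, 0, 0, 0, 0],
    [-1, 0, -6, 0, 0, 0, 0],
    [-1, 0, -12, 0, 0, 0, 0],
    [-1, 0, -25, 0, 0, 0, 0],
    [-1, 0, -55, 0, 0, 0, 0]
  ]
}}

```text
time_s: 5.25
position: [0.5177, -0.196, 0.1156]
ee_rot: [[-0.836, -0.004, 0.548], [-0.548, -0.002, -0.837], [0.005, -1.0, -0.001]]
force: [1.2, 0.1, -0.4]
opening: 0.0006
```

```bash
python3 - <<'E'
from h import *
s=st();im=capture("wrist");cv2.imwrite("pics/up1.png",im[:,:,::-1])
T=PV+.188*MY;T[2]=.045;R=rot(-MX,30)
P=T-R@[.008,.127,0];print(P);rel(P,R)
P=s["position"]+[0,0,.1];rel(P,R)
E
```

```text
t 5.25 pos [ 0.5177 -0.196   0.1156] F [ 1.23  0.11 -0.45] open 0.0006
[ 0.64787558 -0.05298992  0.15098523]
shift mm [-184.3  -28.1  -51.6] turn [-23.75  87.73 -23.93]
shift mm [  2.8 -92.7  -2.7] turn [-23.75  87.73 -23.93]
```

View pics/up1.png

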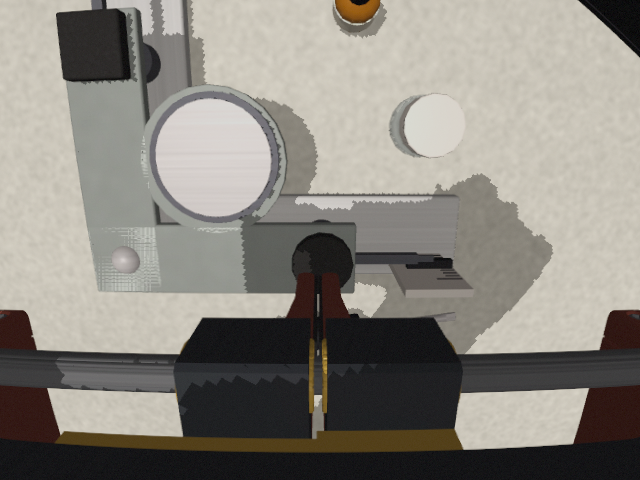

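The round corner is back up; the view matches the one before the press, with the pad at (322,260) and the tip at about (450,263). Next I'll go to the square side, rising and turning first.

>>> {"method": "move_arm", "body": {
  "commands": [
    [-1, 0, -30, 0, 0, 7, 0],
    [-1, 0, -65, 0, 0, 14, 0],
    [-1, -20, -100, -10, 0, 21, 0],
    [-1, -50, -100, -20, 0, 28, 0],
    [-1, -80, -100, -30, 0, 35, 0],
    [-1, -110, -100, -40, 0, 42, 0],
    [-1, -140, -100, -50, 0, 49, 0],
    [-1, -140, -100, -50, 0, 56, 0]
  ]
}}

```text
time_s: 5.97
position: [0.6148, -0.0711, 0.2232]
ee_rot: [[-0.923, 0.009, -0.386], [0.386, -0.002, -0.923], [-0.009, -1.0, -0.002]]
force: [0.2, 0.3, 0.9]
opening: 0.0006
```

```bash
python3 - <<'E'
from h import *
s=st()
T=PV+.188*MY;T[2]=.045;R=rot(-MX,30)
P=T-R@[.008,.127,0];print(P);rel(P,R)
E
```

```text
t 5.9667 pos [ 0.6148 -0.0711  0.2232] F [0.23 0.29 0.93] open 0.0006
[ 0.64787558 -0.05298992  0.15098523]
shift mm [-22.8  72.5 -29.4] turn [ -8.68  33.4  -29.58]
```

>>> {"method": "move_arm", "body": {
  "commands": [
    [-1, -23, 30, -29, -8.7, 33.4, -29.6],
    [-1, -23, 50, -29, -8.7, 33.4, -29.6],
    [-1, -23, 72, -29, -8.7, 33.4, -29.6],
    [-1, -23, 72, -29, -8.7, 33.4, -29.6],
    [-1, -23, 72, -29, -8.7, 33.4, -29.6],
    [-1, -23, 72, -29, -8.7, 33.4, -29.6],
    [-1, -23, 72, -29, -8.7, 33.4, -29.6],
    [-1, -23, 72, -29, -8.7, 33.4, -29.6]
  ]
}}

```text
time_s: 6.63
position: [0.6475, -0.0564, 0.1498]
ee_rot: [[-0.471, -0.274, -0.839], [0.727, 0.418, -0.544], [0.5, -0.866, 0.002]]
force: [0.1, 0.4, 0.3]
opening: 0.0006
```

```bash
python3 - <<'E'
from h import *
P=PV+.12*MY;P[2]=.115;print(P);rel(P,rot(-MX,0))
E
python3 look.py s1 s
```

```text
[ 0.55241172 -0.03129241  0.115     ]
shift mm [45.6 66.7 66. ] turn [-0.07 -0.24 30.  ]
t 6.6333 pos [ 0.6475 -0.0564  0.1498] F [0.11 0.43 0.32] open 0.0006
253 196
```

View pics/s1.png

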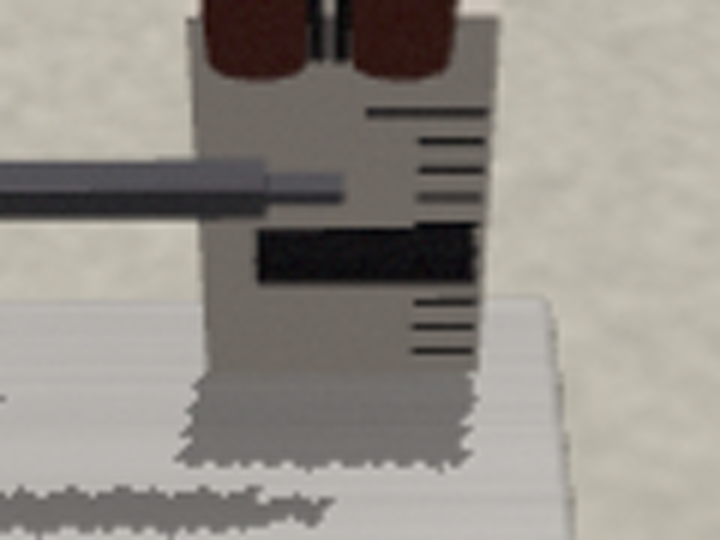

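The 60 mm tick is at row 112 and the tab's top edge at row 229. From the ticks that puts the tab top at about 39.3 mm and its middle at about 36.8 mm, a pointer drop of about 23 mm. I'll go upright over the square pad.

>>> {"method": "move_arm", "body": {
  "commands": [
    [-1, 20, 20, 33, 0, 0, 7],
    [-1, 45, 45, 66, 0, 0, 14],
    [-1, 45, 66, 66, 0, 0, 21],
    [-1, 45, 66, 66, 0, 0, 28],
    [-1, 45, 66, 66, 0, 0, 30],
    [-1, 45, 66, 66, 0, 0, 30],
    [-1, 45, 66, 66, 0, 0, 30],
    [-1, 45, 66, 66, 0, 0, 30]
  ]
}}

```text
time_s: 7.35
position: [0.5541, -0.0308, 0.117]
ee_rot: [[-0.549, 0.002, -0.836], [0.836, -0.0, -0.549], [-0.002, -1.0, -0.002]]
force: [-0.7, -0.4, -0.3]
opening: 0.0003
```

```bash
python3 look.py s2 s; python3 -c "
from h import *
cv2.imwrite('pics/s2f.png',np.load('s2.npz')['im'][:,:,::-1]);P=PV+.12*MY;P[2]=.074;rel(P,rot(-MX,0))"
```

```text
t 7.35 pos [ 0.5541 -0.0308  0.117 ] F [-0.67 -0.42 -0.28] open 0.0003
154 204
shift mm [ 1.1 42.7  1.4] turn [ 0.07 -0.02 -0.08]
```

View pics/s2f.png

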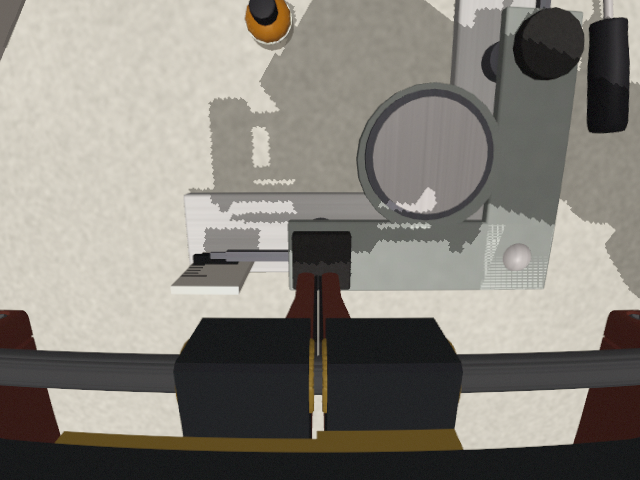

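View pics/s2.png

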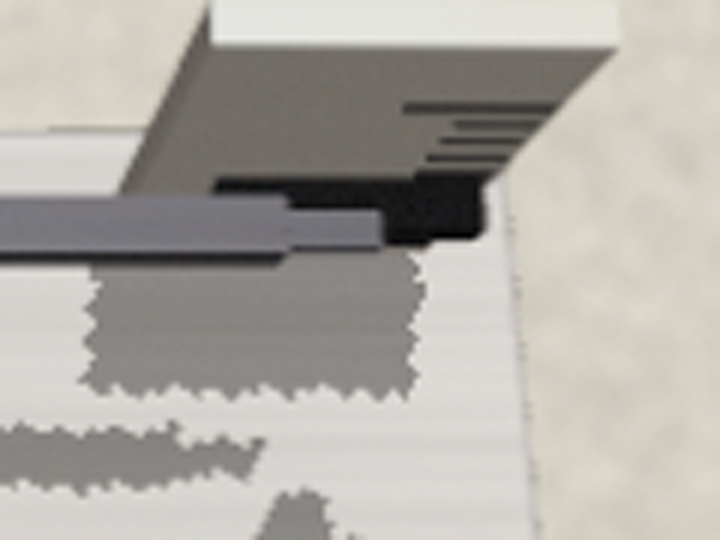

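The finger is over the square pad at (321,260). I'll press part way.

>>> {"method": "move_arm", "body": {
  "commands": [
    [-1, 1, 16, 1, 0, 0, 0],
    [-1, 1, 32, 1, 0, 0, 0],
    [-1, 1, 38, 1, 0, 0, 0],
    [-1, 1, 43, 1, 0, 0, 0],
    [-1, 1, 46, 1, 0, 0, 0],
    [-1, 1, 49, 1, 0, 0, 0],
    [-1, 1, 52, 1, 0, 0, 0],
    [-1, 1, 52, 1, 0, 0, 0]
  ]
}}

```text
time_s: 8.07
position: [0.553, -0.0317, 0.0648]
ee_rot: [[-0.547, 0.002, -0.837], [0.837, -0.001, -0.547], [-0.002, -1.0, -0.001]]
force: [-1.4, -2.6, 5.1]
opening: 0.0009
```

```bash
python3 look.py s3 s
```

```text
t 8.0667 pos [ 0.553  -0.0317  0.0648] F [-1.38 -2.58  5.15] open 0.0009
125 235
```

View pics/s3.png

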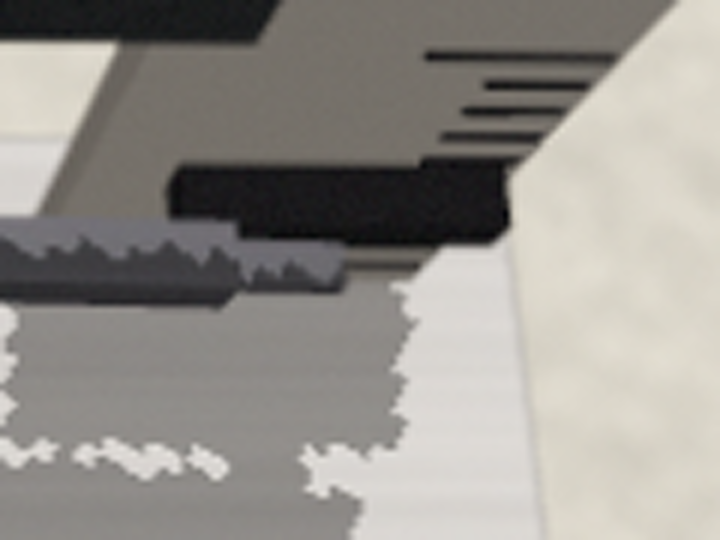

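```bash
python3 - <<'E'
from est import *
a=np.load("s2.npz");b=np.load("s3.npz")
f=lambda c:unz(c,154,204); g=lambda c:unz(c,125,235)
for nm,pa,pb,z in [("tip top rear",(383,211),(343,242),.062),("tip bot front",(383,250),(343,292),.058),("tick60",(556,108),(615,57),.06),("tick45",(507,158),(542,136),.045),("tabTR",(300,180),(300,166),.0393)]:
    x,y=latz(a,f(pa),z,MY,MX);print(nm,"rest x,y",round(x,4),round(y,4),"z now",round(zat(b,g(pb),y,MY,MX),4))
E
```

```text
tip top rear rest x,y 0.1866 0.0001 z now 0.0497
tip bot front rest x,y 0.1875 0.003 z now 0.0455
tick60 rest x,y 0.2064 -0.012 z now 0.0606
tick45 rest x,y 0.2062 -0.012 z now 0.0455
tabTR rest x,y 0.1843 -0.0113 z now 0.0402
```

The pointer is at about 47 mm and the target is about 36.8 mm. I'll go 5.5 mm further and check again.

>>> {"method": "move_arm", "body": {
  "commands": [
    [-1, 0, 2, 0, 0, 0, 0],
    [-1, 0, 4, 0, 0, 0, 0],
    [-1, 0, 5, 0, 0, 0, 0],
    [-1, 0, 5.5, 0, 0, 0, 0],
    [-1, 0, 5.5, 0, 0, 0, 0],
    [-1, 0, 5.5, 0, 0, 0, 0]
  ]
}}

```text
time_s: 8.62
position: [0.5533, -0.032, 0.0604]
ee_rot: [[-0.547, 0.003, -0.837], [0.837, -0.001, -0.547], [-0.003, -1.0, -0.002]]
force: [-2.2, -1.7, 7.4]
opening: 0.0001
```

```bash
python3 look.py s4 s
```

```text
t 8.6167 pos [ 0.5533 -0.032   0.0604] F [-2.23 -1.68  7.39] open 0.0001
123 239
```

View pics/s4.png

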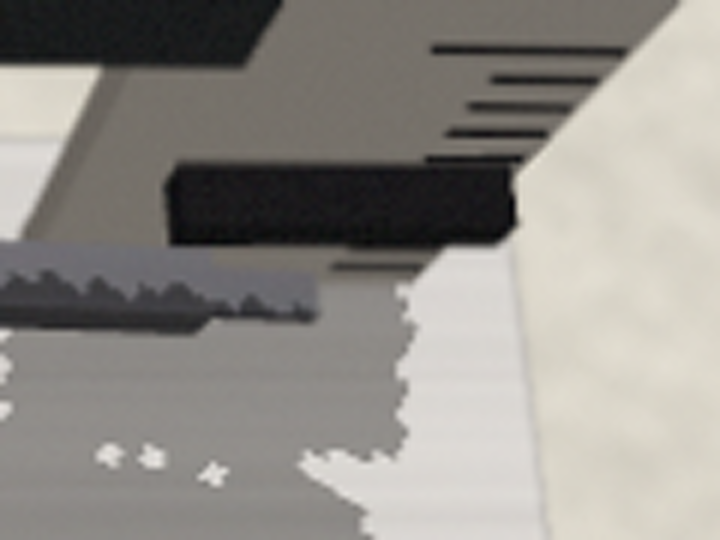

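```bash
python3 - <<'E'
from est import *
a=np.load("s2.npz");b=np.load("s4.npz")
f=lambda c:unz(c,154,204); g=lambda c:unz(c,123,239)
for nm,pa,pb,z in [("tip top rear",(383,211),(316,273),.062),("tip bot front",(383,250),(316,322),.058),("tick60",(556,108),(625,50),.06),("tick45",(507,158),(548,133),.045),("tabTR",(300,180),(300,163),.0393)]:
    x,y=latz(a,f(pa),z,MY,MX);print(nm,"rest x,y",round(x,4),round(y,4),"z now",round(zat(b,g(pb),y,MY,MX),4))
E
```

```text
tip top rear rest x,y 0.1866 0.0001 z now 0.0427
tip bot front rest x,y 0.1875 0.003 z now 0.0385
tick60 rest x,y 0.2064 -0.012 z now 0.0607
tick45 rest x,y 0.2062 -0.012 z now 0.0456
tabTR rest x,y 0.1843 -0.0113 z now 0.0404
```

Vision, kinematics and force put the tip at 38–40 mm, against the tab at about 36.8 mm. I'll go 1.3 mm further and hold.

>>> {"method": "move_arm", "body": {
  "commands": [
    [-1, 0, 1, 0, 0, 0, 0],
    [-1, 0, 1.5, 0, 0, 0, 0],
    [-1, 0, 1.5, 0, 0, 0, 0],
    [-1, 0, 1.5, 0, 0, 0, 0],
    [-1, 0, 1.5, 0, 0, 0, 0],
    [-1, 0, 1.5, 0, 0, 0, 0],
    [-1, 0, 1.5, 0, 0, 0, 0],
    [-1, 0, 1.5, 0, 0, 0, 0]
  ]
}}

```text
time_s: 9.33
position: [0.5535, -0.0321, 0.0597]
ee_rot: [[-0.547, 0.003, -0.837], [0.837, -0.001, -0.547], [-0.003, -1.0, -0.002]]
force: [-2.9, -1.2, 8.0]
opening: 0.0002
```

```bash
python3 look.py s5 s
```

```text
t 9.3333 pos [ 0.5535 -0.0321  0.0597] F [-2.88 -1.23  7.96] open 0.0002
122 240
```

View pics/s5.png

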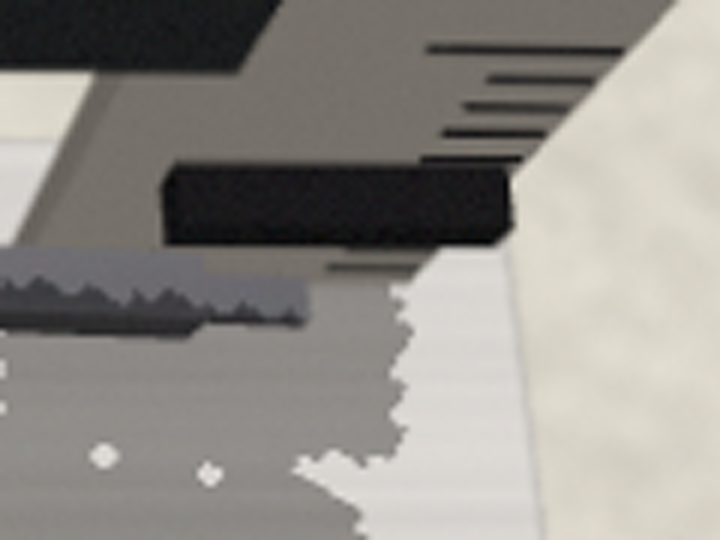

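All three estimates (36.3–39 mm) are within 3 mm of the tab. I'll hold a little more, then release and back off.

>>> {"method": "move_arm", "body": {
  "commands": [
    [-1, 0, 0.4, 0, 0, 0, 0],
    [-1, 0, 0.4, 0, 0, 0, 0],
    [-1, 0, 0.4, 0, 0, 0, 0],
    [-1, 0, 0.4, 0, 0, 0, 0],
    [-1, 0, 0.4, 0, 0, 0, 0],
    [-1, 0, 0.4, 0, 0, 0, 0],
    [-1, 0, 0.4, 0, 0, 0, 0],
    [-1, 0, 0.4, 0, 0, 0, 0]
  ]
}}

```text
time_s: 10.05
position: [0.5535, -0.0322, 0.0601]
ee_rot: [[-0.547, 0.004, -0.837], [0.837, -0.001, -0.547], [-0.003, -1.0, -0.002]]
force: [-3.1, -1.4, 7.7]
opening: 0.0003
```

>>> {"method": "move_arm", "body": {
  "commands": [
    [-1, 0, -6, 0, 0, 0, 0],
    [-1, 0, -12, 0, 0, 0, 0],
    [-1, 0, -25, 0, 0, 0, 0],
    [-1, 0, -55, 0, 0, 0, 0],
    [-1, 0, -90, 0, 0, 0, 0],
    [-1, 0, -120, 0, 0, 0, 0],
    [-1, 0, -120, 0, 0, 0, 0],
    [-1, 0, -120, 0, 0, 0, 0]
  ]
}}

```text
time_s: 10.72
position: [0.5547, -0.0317, 0.1824]
ee_rot: [[-0.547, 0.009, -0.837], [0.837, -0.001, -0.547], [-0.005, -1.0, -0.007]]
force: [-0.2, 0.2, 0.4]
opening: 0.0005
```

```bash
python3 - <<'E'
from h import *
st();cv2.imwrite("pics/end.png",capture("wrist")[:,:,::-1])
E
```

```text
t 10.7167 pos [ 0.5547 -0.0317  0.1824] F [-0.23  0.21  0.44] open 0.0005
```

View pics/end.png

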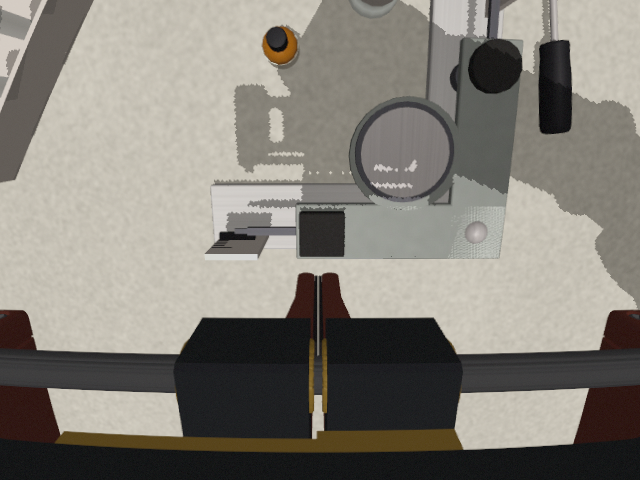

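Both corners are up and the fingers are clear; the square pad is at (322,233), the pointer is straight, and the bottle and screwdriver have not moved.

```bash
python3 -c "
from workcell import order
print(order.sign_off())"
```

```text
the job is handed in; nothing more can be done
None
```

I pressed the round-pad corner and then the square-pad corner to their tabs with the shut fingertips. Each was held for about a second or more and let spring back up, and then I handed the job in at about 10.7 s. No verdict was reported.

| Corner | Tab height (est.) | Pointer tip while held | Force at the hold |
|---|---|---|---|
| Round | about 40.7 mm | about 41.3 mm by camera; tool height and force gave about the same | 6.7 N |
| Square | about 36.8 mm | 36.3–37 mm from tool height and force | about 8 N |

- **Disagreement:** on the square corner the camera read the tip about 2 mm higher, near 39 mm. That is still inside the 5 mm band. The tab heights come from the scale ticks, because direct triangulation read about 1.6 mm too high.
- **Last checks:** the last wrist picture showed both corners up, with the fingers about 0.11 m above the pads and no force on the tool. The bottle and screwdriver looked unmoved, but I did not measure the bystanders' positions again. I also took no final picture of the dish, beaker, slide box or pen, though the arm stayed clear of them.

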